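# Tidy the jam corner: jars into their wells, fruit baskets onto the hooks

### The arm

A 6-joint arm with a two-finger parallel gripper is mounted at the origin on the work surface. World frame = base frame: x ahead of the robot, y to its left, z up, the work surface at z = 0. Lengths are in m, angles in rad, forces in N, time in s.
With the tool pointing down it reaches from about 0.375 to 0.975 m from the base axis. Payload 3.8 kg.
Tool frame: the origin (TCP) lies midway between the tips of the shut fingers; the grasp point (between the pads) lies 19 mm behind it; x points along the fingers, y is the direction in which the jaws open and shut, and the axes are right-handed (so a half turn about x gives the same grasp; the last joint's range is limited). The gripper opens to 88 mm and grips with 3 to 60 N. Pads are 18 mm wide; open, the fingers measure 123 mm over their backs; the gripper's body (75 mm by 187 mm) begins 45 mm behind the grasp point.
Start: joints at [-1.337, 0.264, 1.604, -0, 1.274, -0.037], TCP at [0.181, -0.65, 0.239] pointing down, gripper open.
Joint ranges: [-2.63, 2.63], [-0.94, 2.18], [0.31, 2.57], [-1.31, 4.45], [0, 2.66], [-2.55, 2.55]. Speed limits (rad/s): [2.57, 2.57, 3.14, 3.14, 3.14, 3.14].

### API

Orientations are given as a rotation vector (axis times angle).
In Python, from cell import manip, inverse_kinematics, cams, order gives the robot as it stands. Calls block until the motion is done:
- manip.move_pose(position, orientation): joint-space move of the TCP to a pose.
- manip.move_linear(position, rate=0.15, rot=None): straight line of the TCP; rot=None keeps the orientation; rate is the mean speed in m/s.
- manip.set_joints(angles): joint-space move.
- manip.set_gripper(opening, force=None): finger opening in m; force is the grip in N (None keeps the last); returns when the fingers have stopped.
- manip.dwell(seconds).
- inverse_kinematics(position, orientation): joint angles nearest the present ones, or None.
- manip.state(): the state.
- cams.capture(name): name is "side" or "top" or "wrist"; returns a dict with "image" (420x560x3 uint8, blue, green, red), "z_map" (420x560 float32, m along the optical axis (not along the pixel's ray), 0 where there is no reading), "intrinsics" (3x3 intrinsics, pixels), "position" and "orientation" of the camera in the world; the wrist camera has in their place "T_tool_cam" (4x4, takes a point from camera to tool coordinates, whose origin is the TCP and whose axes are the tool frame's). Camera axes: x right, y down, z forward; pixel columns grow to the right and rows downward; lengths in m; the calibration is good to about 2 mm. A picture is of the moment at which its call begins: read the wrist's pose just before it.
A pose or a line that the arm cannot do raises manip.IKError and nothing moves.
- order.close_job(): hands the job in, once; it reports no verdict.
The state is a dict: "clock": time; "joint_pos": joint angles; "joint_velocities": joint speeds; "tau": joint torques, N m; "tool_pos": TCP position; "tcp_rot": TCP orientation; "contact_force": force on the tool from outside, world axes, zero at the start; "moment": the same for the moment, N m; "gripper_width": finger opening in m.
Only numpy, scipy, OpenCV 4.12 (cv2) and the standard library are available. Lean on these libraries where they do the work, as an engineer would, in place of code of your own. Each camera call takes 0.05 s, during which the arm holds its last target.

### The job

Tidy up after the jam making: put every jam jar back, upright and fully down, into the well of the wooden jar rack that is made for its shape and size, and hang every empty fruit basket by its handle on the hook rack, one basket to a hook, any hook, hanging level across both prongs of it. Some jars or a basket may be missing today; leave the bowl of plums and the small jam pot where they are.

Things in the scene. Friction and masses are not known exactly. Their poses are not given: they have to be found in the camera images.
- hook_rack: fixed wooden hook rack: a level beam 390 mm long on two posts, with three dark steel twin-prong hooks 140 mm apart. Origin on the table below the middle hanging point; z up, y along the beam, prongs point to -x (to the robot). Beam front face at x = +35 mm, top 262 mm above the table, highest but for the prong tips; posts stand behind x = +69 mm, feet 15 mm high
- jar_rack: fixed wooden jar rack, a block 216 x 216 x 48 mm with four fitted wells 38 mm deep (floor 10 mm above the table), each 8 mm wider than its jar, mouths chamfered 3 mm. Origin at the centre of its underside, z up; wells at x, y = +-53 mm
- jar_rack_hole0 (a point): centre of the mouth (48 mm above the table) of the large round well, 70 mm across, for the large round jar; axes as the jar rack's
- jar_rack_hole1 (a point): centre of the mouth of the small round well, 56 mm across, for the small round jar; axes as the jar rack's
- jar_rack_hole2 (a point): centre of the mouth of the square well, 60 x 60 mm, sides along the jar rack's x and y, for the square jar; axes as the jar rack's
- jar_rack_hole3 (a point): centre of the mouth of the oblong well, 50 mm along the jar rack's x by 78 mm along its y, for the oblong jar; axes as the jar rack's
- jar_large: large round jam jar, amber glass 62 mm across with a steel lid 60 mm across, 95 mm tall in all (lid 14 mm), about 0.4 kg; origin at the centre of its underside, z up. May be absent
- jar_small: small round jam jar, amber glass and lid 48 mm across, 88 mm tall in all (lid 14 mm), about 0.2 kg; origin at the centre of its underside, z up. May be absent
- jar_square: square jam jar, amber glass 52 x 52 x 82 mm tall with a round steel lid 48 mm across and 14 mm high on top (96 mm in all), about 0.32 kg; origin at the centre of its underside, z up, x and y along its sides. May be absent
- jar_oblong: oblong jam jar, amber glass 42 mm (its x) by 70 mm (its y) by 82 mm tall with a round steel lid 38 mm across and 14 mm high on top (96 mm in all), about 0.32 kg; origin at the centre of its underside, z up. May be absent
- hook0 (a point): left (+y) hook of the hook rack: the point midway between its prongs where a hanging basket's bar centreline lies, 260 mm above the table. Prongs: 8 mm round bars at y = +-27 mm, centreline 10 mm below this point, level from the beam (x = +35 mm) to x = -25 mm, then turned up; tips at x = -38 mm, tops 16 mm above this point. Axes as the rack's
- hook1 (a point): middle hook of the hook rack: the point midway between its prongs where a hanging basket's bar centreline lies, 260 mm above the table. Prongs: 8 mm round bars at y = +-27 mm, centreline 10 mm below this point, level from the beam (x = +35 mm) to x = -25 mm, then turned up; tips at x = -38 mm, tops 16 mm above this point. Axes as the rack's
- hook2 (a point): right (-y) hook of the hook rack: the point midway between its prongs where a hanging basket's bar centreline lies, 260 mm above the table. Prongs: 8 mm round bars at y = +-27 mm, centreline 10 mm below this point, level from the beam (x = +35 mm) to x = -25 mm, then turned up; tips at x = -38 mm, tops 16 mm above this point. Axes as the rack's
- basket_a: empty chip-wood fruit basket, open box 80 mm (its x) by 110 mm (y) by 50 mm high with a stiff fixed arch handle, 0.16 kg; all three alike. Origin at the centre of its underside, z up. The handle's level bar runs along y, 12 x 12 mm, centreline 115 mm above the origin, between uprights with inner faces at y = +-46 mm; 59 mm free between rim and bar. May be absent
- basket_b: empty chip-wood fruit basket, open box 80 mm (its x) by 110 mm (y) by 50 mm high with a stiff fixed arch handle, 0.16 kg; all three alike. Origin at the centre of its underside, z up. The handle's level bar runs along y, 12 x 12 mm, centreline 115 mm above the origin, between uprights with inner faces at y = +-46 mm; 59 mm free between rim and bar. May be absent
- basket_c: empty chip-wood fruit basket, open box 80 mm (its x) by 110 mm (y) by 50 mm high with a stiff fixed arch handle, 0.16 kg; all three alike. Origin at the centre of its underside, z up. The handle's level bar runs along y, 12 x 12 mm, centreline 115 mm above the origin, between uprights with inner faces at y = +-46 mm; 59 mm free between rim and bar. May be absent
- plum_bowl: bystander: wooden bowl of green plums, 170 mm across, about 85 mm high with the plums; origin at the centre of its underside
- ramekin: bystander: small white pot of jam, 72 mm across, 40 mm high; origin at the centre of its underside
- basket_a_bar (a point): the middle of basket_a's handle bar, on its centreline, 115 mm above the basket's origin; axes as the basket's
- basket_b_bar (a point): the middle of basket_b's handle bar, on its centreline, 115 mm above the basket's origin; axes as the basket's
- basket_c_bar (a point): the middle of basket_c's handle bar, on its centreline, 115 mm above the basket's origin; axes as the basket's

How it is judged:
At the end, for the whole second after the job is handed in: Each jar present is still and upright (0.12 rad) in its own well, within 10 mm of its centre, underside under 16 mm above the table. Each basket present hangs still on the rack, bar middle within 34 mm of a hook's hanging point (20 mm sideways, 8 mm above), tilted under 0.25 rad (horizontal distance between jar_large and jar_rack_hole0 below 0.01 m and height (world z) of each of jar_large, jar_small, jar_square, jar_oblong below 0.016 m and angle between each of jar_large, jar_small, jar_square, jar_oblong's own z axis and vertical below 0.12 rad and linear speed of each of jar_large, jar_small, jar_square, jar_oblong below 0.03 m/s and horizontal distance between jar_small and jar_rack_hole1 below 0.01 m and horizontal distance between jar_square and jar_rack_hole2 below 0.01 m and horizontal distance between jar_oblong and jar_rack_hole3 below 0.01 m and ((distance between basket_a_bar and hook0 below 0.034 m and z of basket_a_bar in the frame of hook0 below 0.008 m and y of basket_a_bar in the frame of hook0 between -0.02 and 0.02 m) or (distance between basket_a_bar and hook1 below 0.034 m and z of basket_a_bar in the frame of hook1 below 0.008 m and y of basket_a_bar in the frame of hook1 between -0.02 and 0.02 m) or (distance between basket_a_bar and hook2 below 0.034 m and z of basket_a_bar in the frame of hook2 below 0.008 m and y of basket_a_bar in the frame of hook2 between -0.02 and 0.02 m)) and contact force between each of basket_a, basket_b, basket_c and hook_rack above 0.4 N and angle between each of basket_a, basket_b, basket_c's own z axis and vertical below 0.25 rad and linear speed of each of basket_a, basket_b, basket_c below 0.05 m/s and ((distance between basket_b_bar and hook0 below 0.034 m and z of basket_b_bar in the frame of hook0 below 0.008 m and y of basket_b_bar in the frame of hook0 between -0.02 and 0.02 m) or (distance between basket_b_bar and hook1 below 0.034 m and z of basket_b_bar in the frame of hook1 below 0.008 m and y of basket_b_bar in the frame of hook1 between -0.02 and 0.02 m) or (distance between basket_b_bar and hook2 below 0.034 m and z of basket_b_bar in the frame of hook2 below 0.008 m and y of basket_b_bar in the frame of hook2 between -0.02 and 0.02 m)) and ((distance between basket_c_bar and hook0 below 0.034 m and z of basket_c_bar in the frame of hook0 below 0.008 m and y of basket_c_bar in the frame of hook0 between -0.02 and 0.02 m) or (distance between basket_c_bar and hook1 below 0.034 m and z of basket_c_bar in the frame of hook1 below 0.008 m and y of basket_c_bar in the frame of hook1 between -0.02 and 0.02 m) or (distance between basket_c_bar and hook2 below 0.034 m and z of basket_c_bar in the frame of hook2 below 0.008 m and y of basket_c_bar in the frame of hook2 between -0.02 and 0.02 m))); the robot touches nothing.
It fails at once if the bowl of plums is pushed more than 30 mm from its place (distance of plum_bowl from where it was at the start of the episode above 0.03 m).
It fails at once if the small jam pot is pushed more than 30 mm from its place (distance of ramekin from where it was at the start of the episode above 0.03 m).
Of basket_a, basket_b, basket_c only 2 to 3 are there at a start; the rules pass over those that are not, and their reading is None.
Of jar_large, jar_small, jar_square, jar_oblong only 3 to 4 are there at a start; the rules pass over those that are not, and their reading is None.
At some moment in a run one of basket_a, basket_b, basket_c may be knocked a few centimetres aside while the robot is not near it.
It also fails if it takes over 210 s, if anything falls off the work surface, if the arm or the gripper's body presses on something with over 40 N, if the wrist force passes 120 N, or if a joint passes its speed limit or range.

## Working session

There is one attempt and no reset: what is moved stays moved. The work goes in short steps, each a Python script; the robot and the scene stay as the last script left them, time stands still between calls to the robot, and variables do not carry over. Pictures are saved under pics/ and viewed, and the job is handed in when it is done.

```bash
ls; mkdir -p pics; cat > h.py <<'E'
import numpy as np, cv2, pickle
from scipy.spatial.transform import Rotation as R
from cell import manip, inverse_kinematics, cams, order
E
python3 - <<'E'
from h import *
for n in ["top","side"]:
    c=cams.capture(n); cv2.imwrite(f"pics/{n}0.png",c["image"]); pickle.dump(c,open(f"{n}0.pkl","wb"))
    print(n,c["position"],c["orientation"],c["intrinsics"])
s=manip.state(); print(s)
E
```

```text
pics
top [0.4227301  0.04750693 1.34615952] [-2.1645352   2.13750629 -0.16654814] [[495.30417957   0.         288.06610961]
 [  0.         495.30417957 209.50718792]
 [  0.           0.           1.        ]]
side [0.33168935 0.78275762 1.05754311] [-0.46434868  2.78114401 -1.03756452] [[450.77862788   0.         287.7612717 ]
 [  0.         450.77862788 213.44749203]
 [  0.           0.           1.        ]]
{'clock': 0.1, 'joint_pos': array([-1.33688082e+00,  2.64680221e-01,  1.60521629e+00,  5.95032087e-06,
        1.27369733e+00, -3.68714757e-02]), 'joint_velocities': array([ 0.0003493 , -0.00314642, -0.00462306, -0.00099404,  0.00138469,
        0.00039201]), 'tau': array([ 5.58329102e-04, -5.03618431e+01, -3.58072221e+01,  7.31875026e-02,
        2.33736058e-02, -5.36716425e-05]), 'tool_pos': array([ 0.18042764, -0.64978292,  0.2375223 ]), 'tcp_rot': array([ 2.07729837,  0.28509776, -2.07769921]), 'contact_force': array([ 0.78590689, -0.58384426,  0.74636595]), 'moment': array([ 0.07956834, -0.0200086 , -0.02352779]), 'gripper_width': 0.08819202518911716}
```

View pics/top0.png

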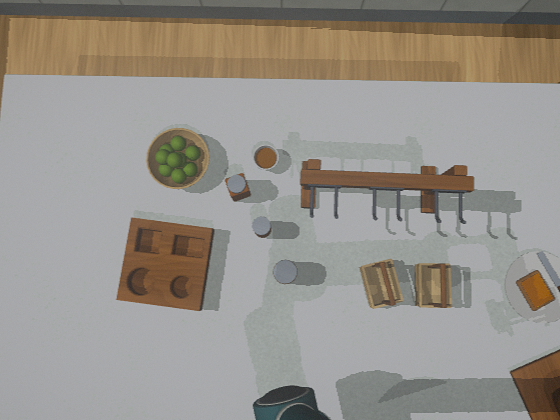

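View pics/side0.png

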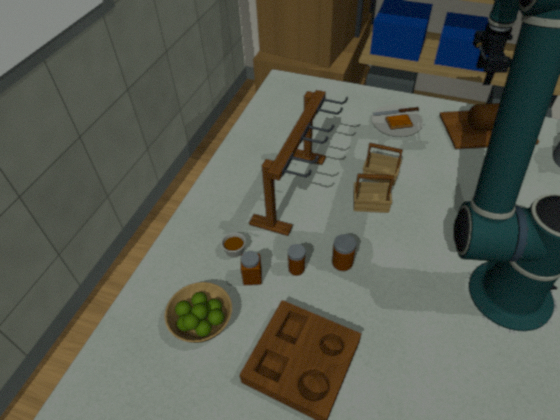

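Top (camera up = +x): bowl (178,158), pot (265,157), a square/oblong jar (238,187), small jar (261,227), large jar (286,272), baskets (381,284) and (433,285), jar rack (166,264), hook rack beam (388,180). The side view shows the same three jars and two baskets.

```bash
cat >> h.py <<'E'
def cloud(c):
    z=c["z_map"]; K=c["intrinsics"]; v,u=np.mgrid[0:z.shape[0],0:z.shape[1]]
    p=np.stack([(u-K[0,2])/K[0,0]*z,(v-K[1,2])/K[1,1]*z,z],-1)
    if "T_tool_cam" in c:
        T=c["T_tool_cam"]; p=p@T[:3,:3].T+T[:3,3]
        s=c["state"]; return p@R.from_rotvec(s["tcp_rot"]).as_matrix().T+s["tool_pos"]
    return p@R.from_rotvec(c["orientation"]).as_matrix().T+c["position"]
def hmap(P,zmin,zmax,x0,x1,y0,y1,res=0.001):
    m=(P[...,2]>zmin)&(P[...,2]<zmax)&(P[...,0]>x0)&(P[...,0]<x1)&(P[...,1]>y0)&(P[...,1]<y1)
    return P[m]
E
python3 - <<'E'
from h import *
c=pickle.load(open("top0.pkl","rb"));P=cloud(c)
im=c["image"]
a=cv2.resize(im[125:325,110:310],(800,800),interpolation=cv2.INTER_CUBIC)[:, :]
cv2.imwrite("pics/t1.png",cv2.resize(a,(600,600)))
cv2.imwrite("pics/t2.png",cv2.resize(im[140:320,290:550],(800,554),interpolation=cv2.INTER_CUBIC))
def at(u,v): return np.round(P[v,u],4)
for n,u,v in [("bowl",178,158),("pot",265,157),("sqlid",236,183),("smlid",261,225),("lglid",286,270),("table",230,350),("table2",430,360),("rack",165,264),("bar1",390,282),("bar2",437,284),("beam L",310,180),("beamR",465,184),("plate",535,290)]: print(n,at(u,v))
def fit(n,lo,hi,x0,x1,y0,y1):
    q=hmap(P,lo,hi,x0,x1,y0,y1); r=cv2.minAreaRect((q[:,:2]*1000).astype(np.float32)); print(n,len(q),np.round(q[:,2].mean(),4),np.round(q.mean(0),4),np.round(r,1) if 0 else r)
for n,u,v in [("sqlid",236,183),("smlid",261,225),("lglid",286,270)]:
    p=at(u,v); fit(n,p[2]-.006,p[2]+.006,p[0]-.05,p[0]+.05,p[1]-.05,p[1]+.05)
for n,u,v in [("sqbody",236,183)]:
    p=at(u,v); fit(n,.06,p[2]+.006,p[0]-.06,p[0]+.06,p[1]-.06,p[1]+.06)
p=at(165,264); fit("rack",.04,.056,p[0]-.17,p[0]+.17,p[1]-.17,p[1]+.17)
for n,u,v in [("bar1",390,282),("bar2",437,284)]:
    p=at(u,v); fit(n,.105,.13,p[0]-.08,p[0]+.08,p[1]-.06,p[1]+.06)
p=at(388,180); fit("beam",.25,.272,p[0]-.03,p[0]+.08,p[1]-.3,p[1]+.3)
E
```

```text
bowl [0.7408 0.3266 0.0744]
pot [0.7591 0.1001 0.026 ]
sqlid [0.6722 0.1707 0.0934]
smlid [0.5651 0.1046 0.0869]
lglid [0.4514 0.0393 0.0964]
table [ 0.2424  0.1838 -0.0017]
table2 [ 0.2225 -0.344   0.0004]
rack [0.4644 0.3547 0.0442]
bar1 [ 0.4249 -0.2423 -0.0012]
bar2 [ 0.4211 -0.3675  0.0048]
beam L [ 0.6487 -0.0109  0.2576]
beamR [ 0.643  -0.3568  0.2646]
plate [ 0.4085 -0.6178  0.0313]
sqlid 246 0.0954 [0.6704 0.169  0.0954] ((670.7694091796875, 169.21438598632812), (46.634342193603516, 46.91072082519531), 19.41153335571289)
smlid 266 0.0878 [0.5641 0.1037 0.0878] ((565.1651000976562, 104.34535217285156), (46.17012023925781, 46.63007736206055), 89.13739776611328)
lglid 431 0.0954 [0.4477 0.0414 0.0954] ((447.85992431640625, 40.480857849121094), (57.31746292114258, 57.805599212646484), 0.7432729005813599)
sqbody 389 0.0895 [0.6673 0.1676 0.0895] ((670.3792114257812, 169.45477294921875), (52.00545120239258, 52.01959228515625), 21.449792861938477)
rack 4990 0.0479 [0.463  0.3531 0.0479] ((466.53143310546875, 354.9845275878906), (217.857421875, 216.172119140625), 82.9481201171875)
bar1 242 0.1202 [ 0.4215 -0.2099  0.1202] ((421.87725830078125, -210.5220947265625), (107.49669647216797, 13.124401092529297), 14.488907814025879)
bar2 255 0.1196 [ 0.4163 -0.3469  0.1196] ((417.8216552734375, -347.8053894042969), (14.440835952758789, 105.52692413330078), 89.51740264892578)
beam 3238 0.2613 [ 0.6514 -0.1837  0.2613] ((654.8628540039062, -185.32911682128906), (390.4082946777344, 75.4420394897461), 88.44685363769531)
```

```bash
sleep 1
```

```text
(no output)
```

View pics/t1.png

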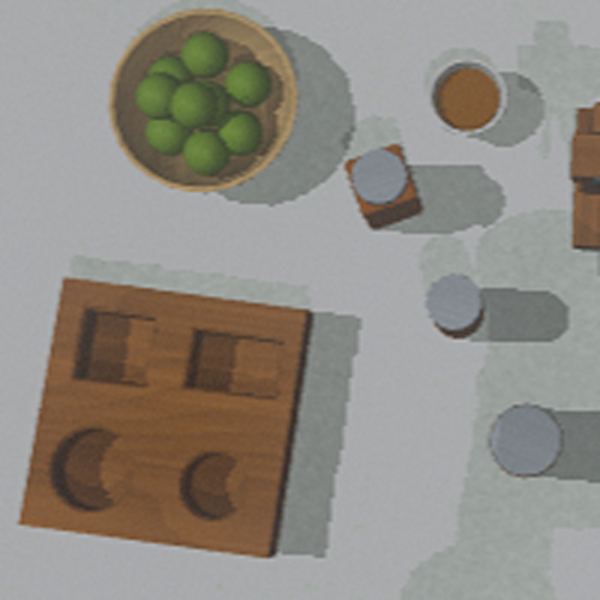

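View pics/t2.png

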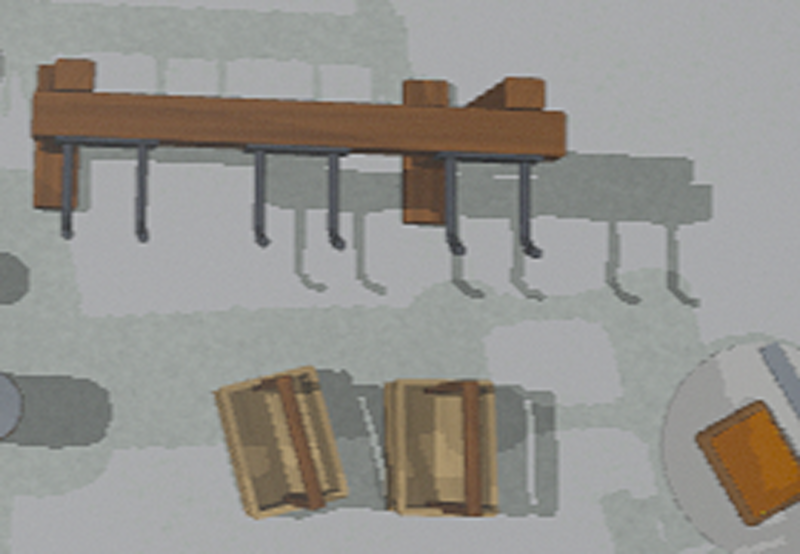

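The jar by the bowl measures 52 x 52 mm, so it is the square one and the oblong jar is absent. There are two baskets, with bars along world x. Next I'll take close wrist views.

```bash
cat >> h.py <<'E'
def rotd(yaw):  # tool down, jaws along yaw
    c,s=np.cos(yaw),np.sin(yaw)
    return R.from_matrix(np.array([[0,c,s],[0,s,-c],[-1,0,0]])).as_rotvec()
def best(pos,yaw):
    """rotvec of the half-turn variant closest in joints"""
    j0=manip.state()["joint_pos"]; b=None
    for k in (0,np.pi):
        r=rotd(yaw+k); q=inverse_kinematics(np.array(pos,float),r)
        if q is None: continue
        q=np.array(q); cost=abs(q-j0).max()+ (5 if abs(q[5])>2.4 else 0)+.3*abs(q[5])
        if b is None or cost<b[0]: b=(cost,r,q)
    return b
def wcap(name):
    s=manip.state(); c=cams.capture("wrist"); c["state"]=s
    cv2.imwrite(f"pics/{name}.png",c["image"]); pickle.dump(c,open(f"{name}.pkl","wb")); return c
def st(): 
    s=manip.state(); print("t",round(s["clock"],2),"pos",np.round(s["tool_pos"],4),"F",np.round(s["contact_force"],1),"w",round(s["gripper_width"],4)); return s
def fit(P,lo,hi,cx,cy,rx,ry):
    q=hmap(P,lo,hi,cx-rx,cx+rx,cy-ry,cy+ry); r=cv2.minAreaRect((q[:,:2]*1000).astype(np.float32))
    print(len(q),"zmed",round(np.median(q[:,2]),4),"c",np.round(r[0],1),"s",np.round(r[1],1),"a",round(r[2],2)); return q,r
E
python3 - <<'E'
from h import *
s=manip.state(); M=R.from_rotvec(s["tcp_rot"]).as_matrix(); print(np.round(M,3))
b=best([0.45,-0.25,0.42],np.pi/2); print(b)
manip.move_pose([0.45,-0.25,0.42],b[1])
c=wcap("w1"); print(np.round(c["T_tool_cam"],3), c["intrinsics"][0,0]); st()
E
```

```text
[[-0.     0.267 -0.964]
 [ 0.002 -0.964 -0.267]
 [-1.    -0.002 -0.   ]]
(np.float64(1.3567730522158366), array([-2.22144147e+00,  2.04036089e-16,  2.22144147e+00]), array([-5.55487422e-01, -1.01781316e-01,  1.67165266e+00, -4.44089210e-16,
        1.57172131e+00,  1.01530890e+00]))
[[ 0.002 -0.272  0.962 -0.145]
 [ 1.     0.    -0.002  0.   ]
 [ 0.     0.962  0.272 -0.07 ]
 [ 0.     0.     0.     1.   ]] 378.3614680969591
t 2.02 pos [ 0.4497 -0.2507  0.4193] F [-0.1  0.6  0.3] w 0.0881
```

View pics/w1.png

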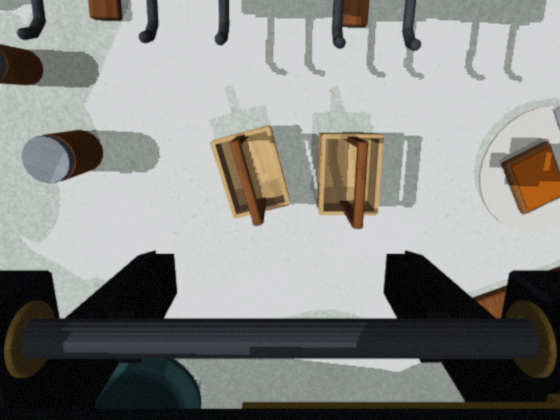

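Wrist view: basket bars at about (248,180) and (357,182), large jar at (47,158), and prong tips along the top at v≈30–40.

```bash
python3 - <<'E'
from h import *
c=pickle.load(open("w1.pkl","rb"));P=cloud(c)
print("table",np.round(np.median(P[230:240,200:340].reshape(-1,3),0),4))
fit(P,.105,.135,.422,-.21,.08,.065)
fit(P,.105,.135,.418,-.348,.08,.06)
fit(P,.088,.105,.448,.04,.05,.05)
E
python3 - <<'E'
from h import *
b=best([0.47,-0.185,0.52],np.pi/2)
manip.move_pose([0.47,-0.185,0.52],b[1]); c=wcap("w2"); st()
P=cloud(c)
q,r=fit(P,.256,.268,.655,-.185,.06,.23)
q,r=fit(P,.269,.285,.58,-.185,.04,.23)
import scipy.ndimage as nd
from scipy.cluster.hierarchy import fcluster,linkage
if len(q)>2:
    l=fcluster(linkage(q[:,:2]),.012,'distance')
    for k in set(l): print(k,(l==k).sum(),np.round(q[l==k].mean(0),4),np.round(q[l==k].min(0),4),np.round(q[l==k].max(0),4))
E
```

```text
table [ 0.3166 -0.2339 -0.0005]
947 zmed 0.1201 c [ 423.6 -208.8] s [107.4  14. ] a 14.38
981 zmed 0.1198 c [ 420.3 -345.9] s [108.2  13.6] a 0.08
1884 zmed 0.0949 c [449.3  43.1] s [58.8 59.8] a 41.01
t 2.62 pos [ 0.4697 -0.1856  0.5183] F [-0.  -0.1 -0.1] w 0.0881
976 zmed 0.2593 c [ 631.3 -260. ] s [  7.7 231. ] a 0.23
379 zmed 0.274 c [ 563.4 -179.7] s [340.6   8.1] a 88.46
1 65 [ 0.5586 -0.3457  0.2733] [ 0.5549 -0.3499  0.2694] [ 0.5625 -0.3426  0.2765]
2 63 [ 0.5603 -0.2919  0.2734] [ 0.5567 -0.2962  0.2692] [ 0.5644 -0.2883  0.2764]
3 60 [ 0.564  -0.1531  0.2739] [ 0.5605 -0.1567  0.2695] [ 0.5682 -0.149   0.2769]
4 59 [ 0.5625 -0.2065  0.2739] [ 0.5586 -0.21    0.2694] [ 0.5662 -0.203   0.2768]
5 61 [ 0.5662 -0.0678  0.2739] [ 0.5624 -0.071   0.2693] [ 0.5701 -0.0638  0.2766]
6 71 [ 0.5678 -0.0143  0.2738] [ 0.5641 -0.0171  0.2692] [ 0.5719 -0.0094  0.2766]
```

View pics/w2.png

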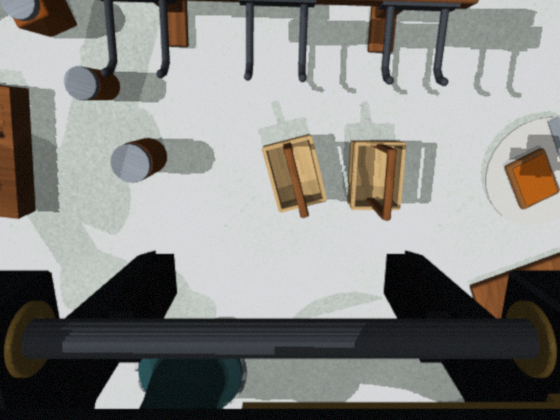

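```bash
python3 - <<'E'
from h import *
yaw=np.radians(-1.55)
for f in ["top0.pkl","w2.pkl"]:
    c=pickle.load(open(f,"rb"));P=cloud(c).reshape(-1,3)
    d=P-np.array([.563,-.1798,0]); L=np.c_[d[:,0]*np.cos(yaw)+d[:,1]*np.sin(yaw),-d[:,0]*np.sin(yaw)+d[:,1]*np.cos(yaw),P[:,2]]
    for lo,hi,n in [(.055,.085,"gap"),(.020,.034,"prong"),(-.034,-.02,"prong-")]:
        m=(L[:,1]>lo)&(L[:,1]<hi)&(L[:,2]>.2)&(L[:,0]>-.05)&(L[:,0]<.2)
        q=L[m]; q=q[np.argsort(q[:,0])]
        print(f,n,len(q))
        for x0 in np.arange(-.02,.13,.005):
            k=q[(q[:,0]>=x0)&(q[:,0]<x0+.005)]
            if len(k): print("  %.3f n%d z %.4f..%.4f y %.4f"%(x0,len(k),k[:,2].min(),k[:,2].max(),k[:,1].mean()))
E
```

```text
top0.pkl gap 227
  0.070 n48 z 0.2414..0.2650 y 0.0707
  0.075 n30 z 0.2597..0.2665 y 0.0693
  0.080 n29 z 0.2589..0.2676 y 0.0691
  0.085 n29 z 0.2579..0.2680 y 0.0688
  0.090 n30 z 0.2571..0.2659 y 0.0713
  0.095 n28 z 0.2578..0.2664 y 0.0710
  0.100 n27 z 0.2582..0.2659 y 0.0706
  0.105 n6 z 0.2561..0.2625 y 0.0689
top0.pkl prong 221
  -0.005 n8 z 0.2671..0.2771 y 0.0258
  0.000 n7 z 0.2600..0.2774 y 0.0259
  0.005 n7 z 0.2555..0.2635 y 0.0263
  0.010 n7 z 0.2540..0.2557 y 0.0263
  0.015 n7 z 0.2523..0.2575 y 0.0257
  0.020 n6 z 0.2486..0.2581 y 0.0256
  0.025 n6 z 0.2533..0.2563 y 0.0262
  0.030 n8 z 0.2515..0.2575 y 0.0250
  0.035 n9 z 0.2502..0.2558 y 0.0250
  0.040 n11 z 0.2481..0.2599 y 0.0247
  0.045 n8 z 0.2482..0.2584 y 0.0250
  0.050 n8 z 0.2515..0.2572 y 0.0253
  0.055 n8 z 0.2516..0.2545 y 0.0251
  0.060 n10 z 0.2490..0.2555 y 0.0252
  0.065 n16 z 0.2438..0.2600 y 0.0273
  0.070 n17 z 0.2576..0.2649 y 0.0273
  0.075 n13 z 0.2589..0.2663 y 0.0267
  0.080 n12 z 0.2602..0.2651 y 0.0273
  0.085 n11 z 0.2588..0.2670 y 0.0272
  0.090 n13 z 0.2610..0.2666 y 0.0276
  0.095 n16 
[... 1589 characters left out ...]
34..0.2599 y 0.0268
  0.070 n47 z 0.2416..0.2608 y 0.0266
w2.pkl prong- 702
  -0.005 n30 z 0.2725..0.2768 y -0.0266
  0.000 n34 z 0.2598..0.2759 y -0.0267
  0.005 n39 z 0.2554..0.2681 y -0.0269
  0.010 n38 z 0.2495..0.2592 y -0.0269
  0.015 n40 z 0.2484..0.2546 y -0.0272
  0.020 n40 z 0.2497..0.2565 y -0.0268
  0.025 n44 z 0.2509..0.2550 y -0.0265
  0.030 n40 z 0.2486..0.2561 y -0.0266
  0.035 n42 z 0.2494..0.2549 y -0.0272
  0.040 n46 z 0.2503..0.2548 y -0.0269
  0.045 n42 z 0.2508..0.2557 y -0.0268
  0.050 n44 z 0.2493..0.2542 y -0.0264
  0.055 n43 z 0.2497..0.2545 y -0.0269
  0.060 n46 z 0.2479..0.2561 y -0.0271
  0.065 n59 z 0.2411..0.2610 y -0.0271
  0.070 n75 z 0.2391..0.2614 y -0.0269
```

```bash
cat >> h.py <<'E'
HY=np.radians(-1.55)
HK={0:np.array([.6043,-.0421]),1:np.array([.6003,-.1808]),2:np.array([.5967,-.3198])}
def hp(k,lx,ly=0): return HK[k]+np.array([lx*np.cos(HY)-ly*np.sin(HY),lx*np.sin(HY)+ly*np.cos(HY)])
def pick_basket(x,y,bar_ang):
    b=best([x,y,.22],bar_ang+np.pi/2); manip.set_gripper(.05)
    manip.move_pose([x,y,.22],b[1]); manip.move_linear([x,y,.096],rate=.12); st()
    manip.set_gripper(0.0,20); st()
    manip.move_linear([x,y,.30],rate=.15); return st()
def carry_hang(k,lx=-.008):
    p=hp(k,-.13); b=best([*p,.29],HY); manip.move_pose([*p,.29],b[1]); st()
E
python3 - <<'E'
from h import *
pick_basket(.4203,-.3459,0.0)
carry_hang(2); wcap("w3")
c=cams.capture("side"); cv2.imwrite("pics/s3.png",c["image"])
E
```

```text
t 5.81 pos [ 0.4209 -0.3464  0.0969] F [-0.  -0.2 -0.1] w 0.05
t 6.47 pos [ 0.4204 -0.3462  0.0961] F [-0.2 -0.5  1.5] w 0.0114
t 7.98 pos [ 0.4198 -0.3454  0.2986] F [ 0.   0.2 -1.7] w 0.0114
t 9.28 pos [ 0.4666 -0.3163  0.2897] F [ 0.6  1.  -1.6] w 0.0113
```

View pics/w3.png

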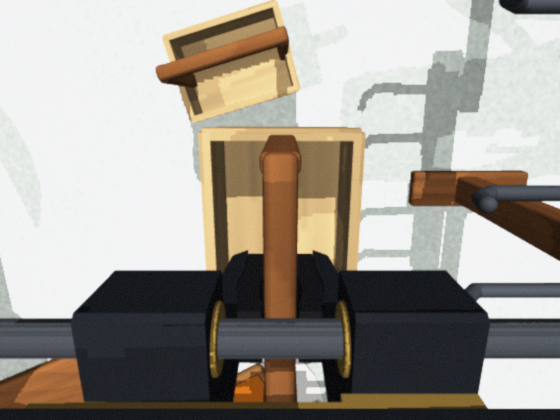

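View pics/s3.png

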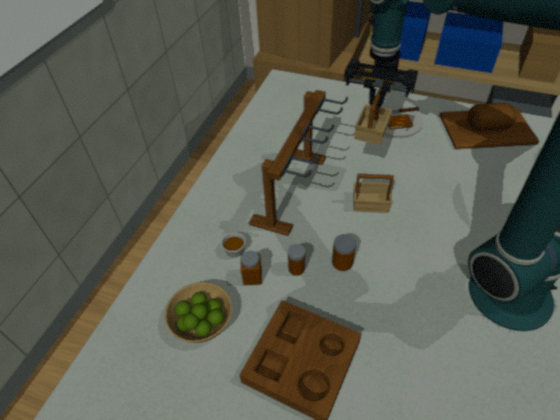

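The basket is held level, with its bar in the jaws at (280,290). I'll hang it on hook2.

```bash
cat >> h.py <<'E'
def hang(k,lx=-.008):
    p=hp(k,lx)
    manip.move_linear([*p,.285],rate=.12); st()
    manip.move_linear([*p,.250],rate=.06); st()
    manip.move_linear([*p,.2415],rate=.03); s=st()
def leave(k,lx=-.008):
    p=hp(k,lx)
    manip.set_gripper(.034); st()
    manip.move_linear([*p,.33],rate=.12); st()
E
python3 - <<'E'
from h import *
hang(2); wcap("w4")
c=cams.capture("side"); cv2.imwrite("pics/s4.png",cv2.resize(c["image"][60:220,230:450],(800,582)))
E
```

```text
t 10.55 pos [ 0.5882 -0.3196  0.285 ] F [-0.1  0.2 -1. ] w 0.0115
t 11.28 pos [ 0.5888 -0.3196  0.25  ] F [-0.3 -0.7 -0.9] w 0.0116
t 11.72 pos [ 0.5886 -0.3195  0.2413] F [ 1.1 -0.3 -1.3] w 0.0113
```

View pics/s4.png

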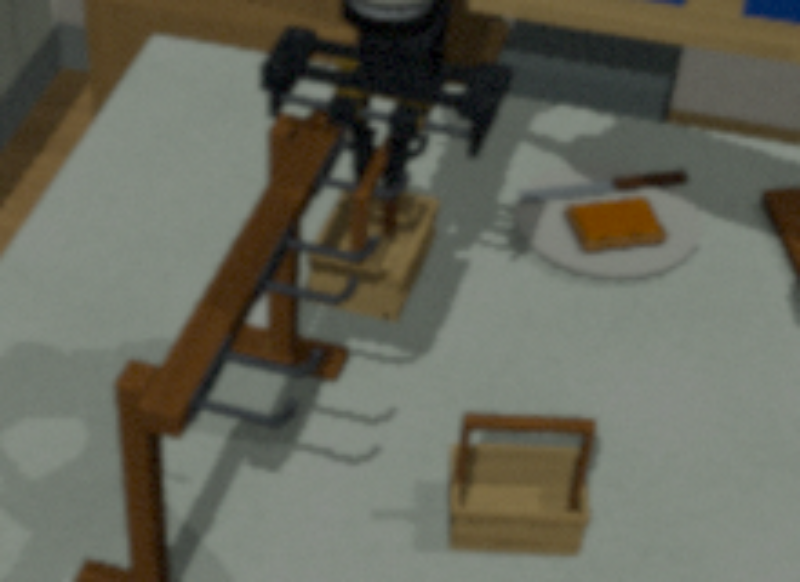

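View pics/w4.png

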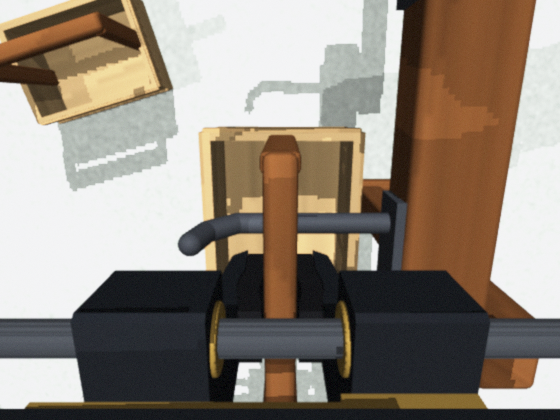

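The bar sits over the flat of the prong, which spans (245–390, 222). Lower slightly and release.

```bash
python3 - <<'E'
from h import *
p=hp(2,-.008)
manip.move_linear([*p,.239],rate=.02); st()
leave(2)
c=wcap("w5")
manip.move_linear([*hp(2,-.14),.40],rate=.2)
b=best([.40,-.21,.42],np.pi/2); manip.move_pose([.40,-.25,.42],b[1]); c=wcap("w6");st()
P=cloud(c)
fit(P,.105,.135,.422,-.21,.08,.09)
fit(P,.25,.28,HK[2][0],HK[2][1],.03,.07)
E
```

```text
t 12.09 pos [ 0.589  -0.3198  0.2406] F [-1.8  0.6  4.3] w 0.0114
t 12.61 pos [ 0.5886 -0.3196  0.2387] F [-0.7 -0.5  0.6] w 0.0342
t 13.52 pos [ 0.5883 -0.3193  0.3289] F [ 0.5  0.2 -0. ] w 0.0338
t 15.93 pos [ 0.4003 -0.2501  0.4195] F [-0.5  0.4 -0.5] w 0.0343
1019 zmed 0.1201 c [ 423.3 -209.1] s [107.8  13.9] a 14.28
0 zmed nan c [0. 0.] s [0. 0.] a 0.0
  return _methods._mean(a, axis=axis, dtype=dtype,
  ret = ret.dtype.type(ret / rcount)
```

View pics/w6.png

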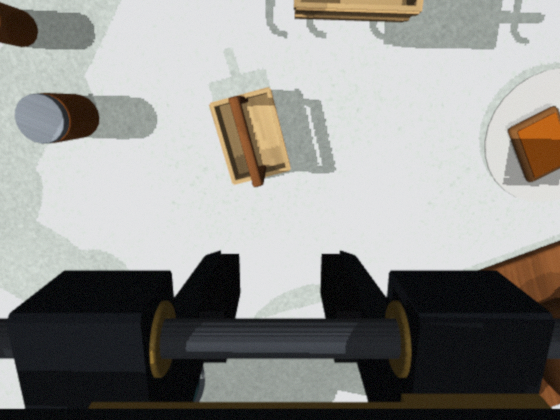

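The first basket hangs (bottom edge at (360,10)). The second is still in place, with its bar at (248,140).

```bash
python3 - <<'E'
from h import *
pick_basket(.4234,-.2090,np.radians(14.3))
carry_hang(0); 
hang(0); wcap("w7")
E
```

```text
t 18.38 pos [ 0.4241 -0.2094  0.0969] F [-0.1  0.2 -0.3] w 0.05
t 19.04 pos [ 0.4235 -0.2091  0.0961] F [-0.5 -0.5  0.8] w 0.0117
t 20.55 pos [ 0.4228 -0.2087  0.2988] F [-0.1  0.2 -1.9] w 0.0118
t 21.43 pos [ 0.4741 -0.0389  0.2895] F [-0.9 -0.2 -1.4] w 0.0114
t 22.6 pos [ 0.5958 -0.0419  0.285 ] F [ 0.1  0.1 -1.8] w 0.0117
t 23.33 pos [ 0.5964 -0.0419  0.25  ] F [ 0.3  0.3 -1.9] w 0.0117
t 23.77 pos [ 0.5962 -0.0419  0.2413] F [-0.1 -0.1 -1.4] w 0.0117
```

View pics/w7.png

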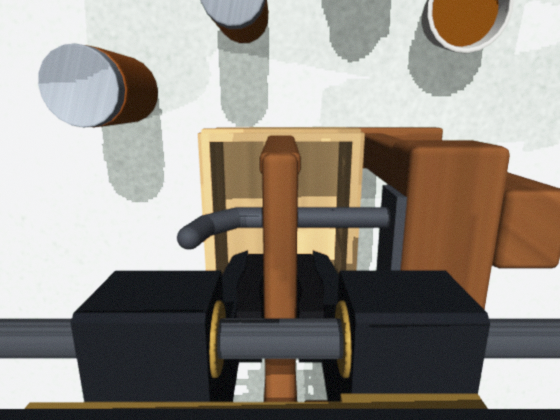

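Same good placement, with the prong at (240–390, 215). Release, then view the jars.

```bash
python3 - <<'E'
from h import *
p=hp(0,-.008)
manip.move_linear([*p,.239],rate=.02); st()
leave(0)
manip.move_linear([*hp(0,-.14),.40],rate=.2)
manip.set_gripper(.086)
b=best([.47,.33,.45],np.pi/2); manip.move_pose([.45,.3,.45],b[1]); c=wcap("w8");st()
P=cloud(c)
fit(P,.04,.056,.4665,.355,.17,.17)
fit(P,.088,.105,.448,.042,.05,.05)
c=wcap("w8")
b=best([.52,.1,.42],np.pi/2); manip.move_pose([.52,.1,.42],b[1]); c=wcap("w9")
P=cloud(c)
print("jars L,S,Q")
fit(P,.088,.105,.448,.042,.05,.05)
fit(P,.080,.098,.565,.104,.05,.05)
fit(P,.088,.105,.670,.169,.05,.05)
fit(P,.07,.105,.670,.169,.06,.06)
t=cams.capture("side"); cv2.imwrite("pics/s9.png",t["image"])
E
```

```text
t 24.09 pos [ 0.5966 -0.0419  0.2407] F [-2.1  0.3  5.9] w 0.0113
t 24.61 pos [ 0.5963 -0.0419  0.2388] F [-0.4 -0.3  0.2] w 0.034
t 25.52 pos [ 0.5959 -0.0418  0.329 ] F [-0.9  0.1  0.4] w 0.0339
t 28.64 pos [0.4503 0.299  0.4498] F [-0.3  0.  -0.9] w 0.0861
15781 zmed 0.0475 c [468.6 356.4] s [216.7 216.5] a 83.1
1634 zmed 0.094 c [450.   43.2] s [59.1 58.9] a 75.03
jars L,S,Q
1998 zmed 0.0943 c [450.2  43.1] s [59.1 58.7] a 24.6
1034 zmed 0.0874 c [566.1 105.1] s [46.7 46.6] a 48.02
930 zmed 0.0954 c [672.4 170.9] s [46.4 46.6] a 46.43
1406 zmed 0.0948 c [672.1 170.7] s [51.4 52. ] a 21.1
```

View pics/w8.png

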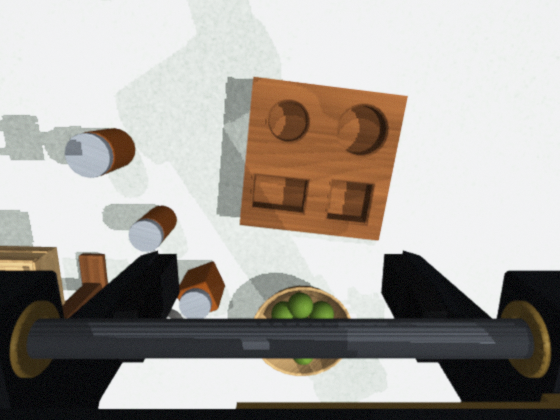

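View pics/w9.png

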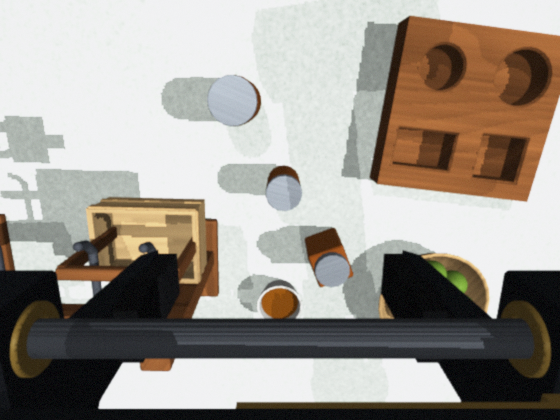

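View pics/s9.png

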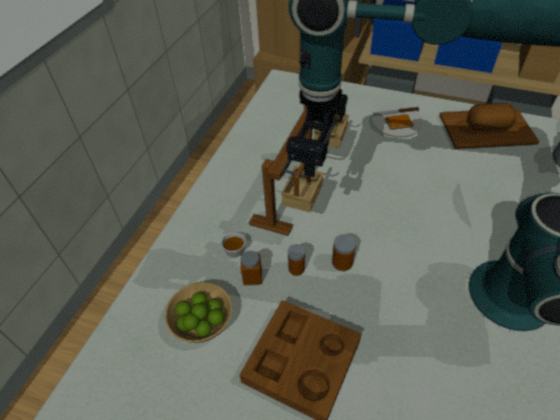

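Both baskets hang. Rack centre is (0.4686, 0.3564) at yaw -6.9°. The jar positions from both wrist yaws agree within 1 mm. Start with the large jar.

```bash
cat >> h.py <<'E'
RY=np.radians(-6.95); RC=np.array([.4686,.3564])
def well(lx,ly): return RC+np.array([lx*np.cos(RY)-ly*np.sin(RY),lx*np.sin(RY)+ly*np.cos(RY)])
WL={"L":well(-.053,.053),"S":well(-.053,-.053),"Q":well(.053,.053)}
def grab(x,y,yaw,h,force=30,zup=.20):
    b=best([x,y,.19],yaw); manip.set_gripper(.086)
    manip.move_pose([x,y,.19],b[1]); manip.move_linear([x,y,h],rate=.12); st()
    manip.set_gripper(0.0,force); st()
    manip.move_linear([x,y,zup],rate=.12); st(); return b
def lower(w,h):
    manip.move_linear([*w,h+.055],rate=.12); f0=st()["contact_force"]
    for z in (.042,.034,.026,.018,.010+.006,.010+.003,.0115):
        manip.move_linear([*w,h+z],rate=.03); s=st()
        if np.linalg.norm(s["contact_force"]-f0)>8: print("CONTACT at",z); return False
    return True
E
python3 - <<'E'
from h import *
h=.051
b=grab(.4501,.0432,np.radians(-5),h)
w=WL["L"]; print(w)
b=best([*w,.20],RY); manip.move_pose([*w,.20],b[1]); st()
print(lower(w,h))
E
```

```text
t 32.58 pos [0.4509 0.0432 0.0517] F [-0.7  0.1  1.6] w 0.086
t 33.07 pos [0.4499 0.0432 0.0514] F [-2.6  0.1  4.7] w 0.0613
t 34.46 pos [0.4494 0.0432 0.1989] F [ 0.  -0.3 -4.5] w 0.0613
[0.4224026  0.41542373]
t 35.85 pos [0.4228 0.4144 0.1997] F [-0.7  0.5 -5. ] w 0.0616
t 36.78 pos [0.4231 0.4159 0.1069] F [ 0.5 -0.9 -5.3] w 0.0612
t 37.37 pos [0.4222 0.4153 0.0927] F [-0.4  0.2 -4.6] w 0.0612
t 37.78 pos [0.4222 0.4152 0.0846] F [ 0.3  0.4 -5. ] w 0.0611
t 38.2 pos [0.4222 0.4152 0.0766] F [-0.1  0.1 -4.6] w 0.0608
t 38.62 pos [0.4221 0.4152 0.0686] F [-0.   0.7 -4.1] w 0.0613
t 38.87 pos [0.4224 0.4154 0.0669] F [ 0.1 -0.9 -5. ] w 0.0612
t 39.12 pos [0.4222 0.4152 0.0637] F [ 1.1  0.8 -4.6] w 0.0619
t 39.37 pos [0.4223 0.4154 0.0624] F [ 0.3 -0.  -5.4] w 0.0614
True
```

Clean insertion with no contact. Release it and do the small jar.

```bash
python3 - <<'E'
from h import *
manip.set_gripper(.076); st(); w=WL["L"]; manip.move_linear([*w,.20],rate=.15)
h=.050
b=grab(.5661,.1051,np.radians(45),h)
w=WL["S"]; print(w)
b=best([*w,.20],RY); manip.move_pose([*w,.20],b[1]); st()
ok=lower(w,h); print(ok)
if ok:
    manip.set_gripper(.062); st(); manip.move_linear([*w,.20],rate=.15)
wcap("w10")
E
```

```text
t 39.78 pos [0.4228 0.4158 0.0632] F [ 0.2 -0.4 -0.1] w 0.0761
t 43.87 pos [0.567  0.1052 0.051 ] F [-0.2 -0.1  0.5] w 0.0861
t 44.53 pos [0.5661 0.105  0.0501] F [-0.2 -1.   0.4] w 0.0474
t 45.93 pos [0.5654 0.105  0.1988] F [-0.2 -0.7 -2.5] w 0.0472
[0.40957627 0.3102026 ]
t 47.17 pos [0.4098 0.3099 0.1997] F [-0.8  0.2 -2. ] w 0.0472
t 48.11 pos [0.4103 0.3105 0.1057] F [ 0.3  0.1 -1.4] w 0.0471
t 48.69 pos [0.4094 0.3101 0.0918] F [ 0.2 -0.8 -1.8] w 0.0475
t 49.11 pos [0.4093 0.31   0.0836] F [-0.1  0.7 -1.3] w 0.0471
t 49.52 pos [0.4093 0.31   0.0756] F [-0.1 -0.1 -1.4] w 0.047
t 49.94 pos [0.4093 0.31   0.0676] F [-0.9  0.2 -2.7] w 0.0474
t 50.19 pos [0.4095 0.3102 0.0659] F [ 0.5  0.6 -2.4] w 0.0475
t 50.44 pos [0.4094 0.3101 0.0627] F [-0.9 -0.1 -1.7] w 0.047
t 50.69 pos [0.4095 0.3101 0.0614] F [-0.6 -0.3 -2.4] w 0.0474
True
t 51.11 pos [0.4098 0.3103 0.0618] F [-0.2 -0.  -0.2] w 0.0622
```

View pics/w10.png

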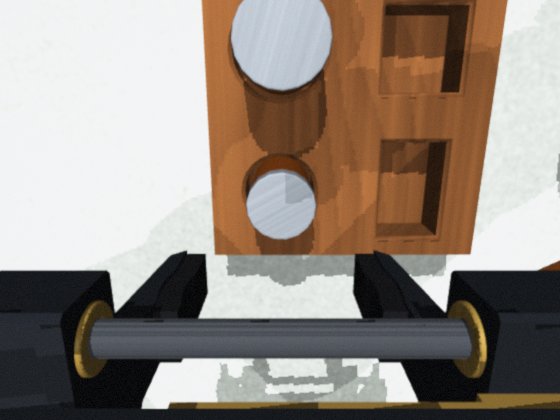

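Large lid at (282,38) and small at (281,203), both seated in their wells. Now the square jar.

```bash
python3 - <<'E'
from h import *
h=.050; g=np.radians(21.1)
x,y=.6723,.1708
b=grab(x,y,g,h)
w=WL["Q"]; print(w)
M=R.from_rotvec(b[1]).as_matrix(); yaw=np.arctan2(M[1,1],M[0,1])
r=rotd(yaw+RY-g); print(inverse_kinematics([*w,.20],r))
manip.move_pose([*w,.20],r); st()
ok=lower(w,h); print(ok)
if ok:
    manip.set_gripper(.066); st(); manip.move_linear([*w,.20],rate=.15)
wcap("w11")
E
```

```text
t 55.23 pos [0.6732 0.171  0.0512] F [0.1 1.1 1.1] w 0.086
t 55.83 pos [0.6724 0.1708 0.0502] F [-1.3  0.4  2.3] w 0.0518
t 57.23 pos [0.6715 0.1706 0.1985] F [ 0.8 -0.4 -4.3] w 0.0518
[0.52762373 0.4025974 ]
[ 6.14266997e-01  2.67895893e-01  1.67140487e+00 -4.44089210e-16
  1.20229189e+00  7.35567380e-01]
t 58.29 pos [0.528  0.402  0.1996] F [-0.1 -0.7 -3.3] w 0.0515
t 59.23 pos [0.5284 0.403  0.106 ] F [-0.9  0.5 -3.3] w 0.0517
t 59.82 pos [0.5275 0.4025 0.0917] F [ 0.2  0.4 -3. ] w 0.0516
t 60.23 pos [0.5273 0.4024 0.0835] F [-0.9  0.1 -3.3] w 0.0518
t 60.65 pos [0.5274 0.4024 0.0756] F [-0.1  0.3 -3.2] w 0.0518
t 61.07 pos [0.5274 0.4024 0.0676] F [-0.4  0.  -2.1] w 0.0519
t 61.32 pos [0.5276 0.4026 0.0659] F [ 0.3  0.2 -2.8] w 0.0514
t 61.57 pos [0.5274 0.4025 0.0627] F [ 0.1 -0.8 -3.2] w 0.0515
t 61.82 pos [0.5275 0.4025 0.0613] F [-0.9  0.3 -2.4] w 0.052
True
t 62.23 pos [0.528  0.4028 0.062 ] F [-0.1  0.5  1. ] w 0.0663
```

View pics/w11.png

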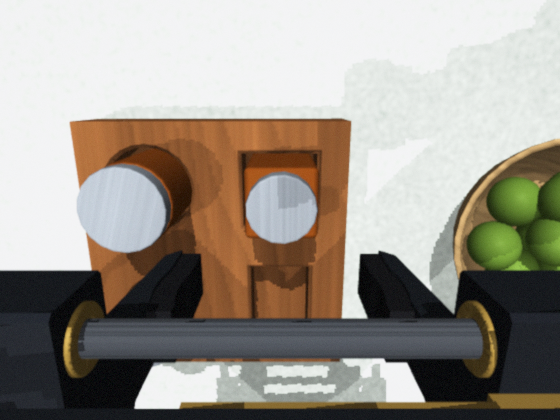

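The square jar is seated, lid at (281,208). Now I'll move the arm away and make the final checks of jars, baskets and bystanders.

```bash
python3 - <<'E'
from h import *
w=WL["Q"]; manip.move_linear([*w,.35],rate=.2)
b=best([.45,.1,.42],np.pi/2); manip.move_pose([.42,-.5,.42],rotd(np.pi/2)); st()
t=cams.capture("top"); cv2.imwrite("pics/t12.png",t["image"]); s=cams.capture("side"); cv2.imwrite("pics/s12.png",cv2.resize(s["image"][60:420,180:480],(500,600)))
P=cloud(t); P0=cloud(pickle.load(open("top0.pkl","rb")))
for n,z in (("L",.105),("S",.098),("Q",.106)): print(n,WL[n]*1000); fit(P,z-.012,z+.012,*WL[n],.045,.045)
for k in (0,2): print(k,HK[k]*1000); fit(P,.256,.2675,HK[k][0]-.008,HK[k][1],.0125,.055)
for Q in (P0,P): fit(Q,.02,.1,.741,.327,.1,.1); fit(Q,.02,.06,.757,.098,.045,.045)
E
```

```text
t 67.44 pos [ 0.4205 -0.4996  0.42  ] F [-0.4 -0.1  0.4] w 0.0661
L [422.40260366 415.42372888]
484 zmed 0.1049 c [421.  412.9] s [56.5 60.1] a 0.63
S [409.57627112 310.20260366]
302 zmed 0.0982 c [408.7 308.3] s [44.3 47.6] a 0.73
Q [527.62372888 402.59739634]
321 zmed 0.1056 c [527.  399.3] s [49.3 49.4] a 82.59
0 [604.3 -42.1]
232 zmed 0.2651 c [596.7 -43.1] s [ 18.3 104.4] a 0.14
2 [ 596.7 -319.8]
224 zmed 0.2649 c [ 586.9 -319.6] s [ 19.5 107.6] a 2.18
2783 zmed 0.0491 c [748.  332.4] s [166.8 166.2] a 46.36
526 zmed 0.0296 c [756.4  97.5] s [69.  69.5] a 29.87
2771 zmed 0.0489 c [747.  332.3] s [166.1 167.2] a 89.39
525 zmed 0.0296 c [756.9  98. ] s [70.7 68.4] a 4.65
```

View pics/t12.png

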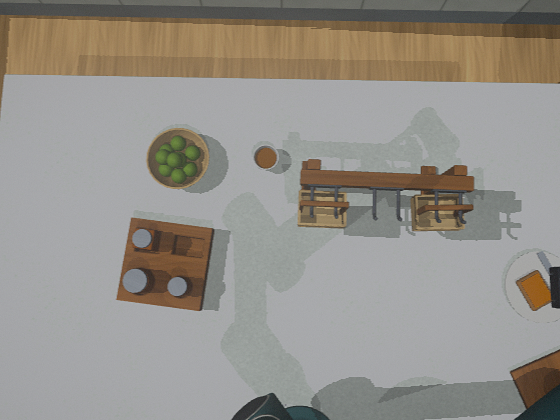

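View pics/s12.png

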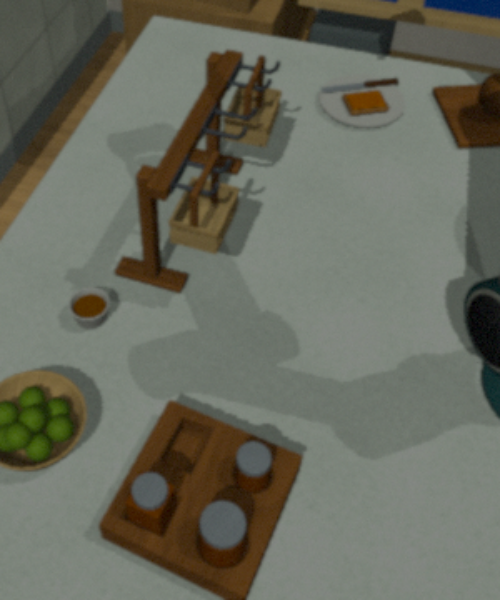

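Top view: lids at (141,238), (136,280) and (178,286) inside the rack, baskets at (323,207) and (438,210) on hooks 0 and 2, bowl and pot unmoved. All heights match the seated values, so I'll hand it in.

```bash
python3 - <<'E'
from h import *
print(order.close_job()); st()
E
```

```text
the job is handed in; nothing more can be done
None
the job is handed in; nothing more can be done
```

The job is done and handed in, at about 67 s of robot time against the 210 s limit; the hand-in reports no verdict. The large, small and square jars are in their own wells. The two baskets that were there hang on the left and right hooks. The oblong jar and the third basket were absent.

- **Jars:** in the last top image the lid tops stand at 105, 98 and 106 mm, which is what fully seated jars should read. Their centres read 2 to 3.5 mm off the wells. The top camera also put the rack about 2.5 mm from where the wrist camera did, so I took that as camera calibration error, well inside the 10 mm limit.
- **Baskets:** the bars sit about 8 to 10 mm in front of the hanging points, at most 1 mm sideways, with bar tops at 265 mm. That puts the bar centres at about 259 mm, resting on the prongs. I did not measure tilt directly, but both baskets look level in the top and side images.
- **Bystanders:** the bowl and the jam pot each read within 1 mm of where they started.
- **Checks:** none failed, I saw no basket knocked aside, and the gripper was clear of everything at the end.

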